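# Find the full bead tin by feel

## Robot

A 6-joint arm with a two-finger parallel gripper is mounted at the origin on the work surface. World frame = base frame: x ahead of the robot, y to its left, z up, the work surface at z = 0. Lengths are in m, angles in rad, forces in N, time in s.
With the tool pointing down it reaches from about 0.35 to 0.925 m from the base axis. Payload 6.4 kg.
Tool frame: the origin (TCP) lies at the very end of the fingers, on their centre line; the grasp point (between the pads) lies 19 mm behind it (arm.pinch_z is the distance from the TCP to the grasp point, in m); z points along the fingers, y is the line along which they close (so a half turn about z gives the same grasp; the last joint's range is limited). The gripper opens to 94 mm and grips with 3 to 60 N. Pads are 16 mm wide; open, the fingers measure 119 mm over their backs; the gripper's body (75 mm by 177 mm) begins 78 mm behind the grasp point.
Start: joints at [-1.307, 0.245, 1.558, -0, 1.339, -0.174], TCP at [0.276, -0.589, 0.205] pointing down, gripper open.
Joint ranges: [-3.13, 3.13], [-1.02, 2.26], [0.13, 2.54], [-0.95, 4.09], [0.21, 2.88], [-2.74, 2.74]. Speed limits (rad/s): [2.57, 2.57, 3.14, 3.14, 3.14, 3.14].

## Interface

Orientations are given as a unit quaternion [x, y, z, w].
In Python, from plant import arm gives the robot as it stands.
- The arm moves only by the tool apply_moves, never from a script. Its argument "commands" is a list that holds one entry, the list of rows, each a list of 5 numbers: the opening, from 0 (shut) to 1 (fully open), then the shift along the tool's x, y, z each as a share of 0.25 m, from -1 to 1, then the turn about the tool's z as a share of pi/2 rad, from -1 to 1. In form: [[[claw, tx, ty, tz, spin], ...]]. A call has 1 to 10 rows; each row is the pose to reach, as a shift and turn from the pose commanded when the call began, along the tool's axes at that moment; what a row does not reach only later rows make up. A row lasts 1/10 s, in which the tool goes at most 50 mm and 8.59 degrees, less where a joint would pass 70% of its speed; a pose out of reach is approached as far as the arm can. A call with a number of a shift or a turn outside -1 to 1 is refused whole. A call with a gripper value outside its range is refused whole. The fingers move at their own pace and stop on an object; "newtons" is the grip in N (left out, the last holds). Time passes only in rows, so rows that repeat a pose let the fingers close. It gives the time, the measured TCP pose, the force, the opening and the grip force at its end, in the units of the state.
- arm.state(): the state, without advancing time (a new reading comes with each control period).
- arm.camera(name): name is "scene" or "top" or "wrist"; returns the picture (400x640x3 uint8, blue, green, red); there is no depth.
- arm.camera_info(name): a dict with "mtx" (3x3 intrinsics, pixels), "R" (3x3) and "t" (3): a world point X has camera coordinates R X + t. Camera axes: x right, y down, z forward; pixel columns grow to the right and rows downward; lengths in m; the calibration is good to about 2 mm. A picture is of the moment at which its call begins: read the wrist's pose just before it. camera_info takes no time and is no camera call; for the wrist camera it gives the pose at the moment of the call.
- arm.job_done(): hands the job in; it is judged then, once.
Trained networks look in the newest picture that a camera, given by its name, has taken for a name from the list of things; names that differ only in an ending like _2 or _b are one class to them, and where a whole thing is asked for, a point or a joint stands for the part that bears it (a point fixed in the world has none). Each returns a list of dicts, best first, with "confidence" (0 to 1); they miss things now and then, are a little off and sometimes report something else, mostly with a low value. They report only what shows in the picture. A call takes as long as a camera call.
- arm.regions_of(camera, target): "pixels" (400x640 bool, what is visible of it) and "rect" ([centre column, centre row, width, height] in pixels, round what is visible of it).
The state is a dict: "time_s": time; "qpos": joint angles; "joint_velocities": joint speeds; "joint_efforts": joint torques, N m; "tcp_pos": TCP position; "tool_rot": TCP orientation; "ft_force": force on the tool from outside, world axes, zero at the start; "ft_torque": the same for the moment, N m; "opening": finger opening in m; "finger_force": force on a finger pad.
Only numpy, scipy, OpenCV 4.12 (cv2) and the standard library are available. Lean on these libraries where they do the work, as an engineer would, in place of code of your own. Each camera call takes 0.05 s, during which the arm holds its last target. There are 200 camera calls.

## Task

A customer wants the fullest of the three bead tins: swing the display case's clear cover up and over, gently, until it rests on its stop, and leave it open. Then heft all three tins in turn to find by feel which is heaviest, lifting each at least 5 cm and setting it gently back upright inside the case before taking the next (only the heaviest, if it is the last you heft, may stay in the gripper). Finish while still holding the heaviest tin up, upright and still, its underside at least 15 cm above the counter, with the other two standing in the case and the things around the case left alone.

Things in the scene. Friction and masses are not known exactly. Their poses are not given: they have to be found in the camera images.
- case: fixed dark wooden display case, 170 mm deep (x), 400 wide (y), 75 tall without cover; walls 10 mm; blue lined floor 12 mm above the counter. A ring roll (18 mm thick, top 30 mm above the counter, rings to 39 mm) lies inside along the rear wall. Origin: centre of its underside; x points away from the robot to the hinge side, z up; turned up to 0.25 rad.
- cover (a joint): cover angle, rad: 0 closed, growing as its front edge swings up and over, away from the robot; 1.75 rests on the stop, 10 degrees past upright. Nearly frictionless: let go, it falls shut below about 1.57 and back onto its stop above. Wooden frame 170 x 400 x 16 mm with clear pane, 0.45 kg; about 2 N lifts it at the bar.
- cover_bar (a point): middle of the cover's steel bar pull: round bar 10 mm thick, 110 mm long, parallel to the case's y, on two end posts, in the cover's plane, 40 mm out from its front edge (35 mm free gap). Closed, it is 83 mm above the counter. Pinched from above with fingers closing along the case's x, it turns in the pads as the cover swings: the gripper can point down throughout.
- cover_hinge (a point): middle of the cover's hinge line, parallel to the case's y, at the top of the rear wall: 85 mm along the case's +x from its centre, 75 mm above the counter. The bar circles it at 210 mm.
- tin_a: one of three identical-looking closed aluminium screw-cap tins with a coral paper band, diameter 56 mm, 50 mm tall, in a row along the case's y about 110 mm apart, . Origin: centre of its underside; z up its axis. Packed tight. Tins weigh 0.1 to 0.5 kg; the heaviest outweighs each other one by at least 0.1 kg; the lighter two weigh under 0.25 kg.
- tin_b: one of three identical-looking closed aluminium screw-cap tins with a coral paper band, diameter 56 mm, 50 mm tall, in a row along the case's y about 110 mm apart, . Origin: centre of its underside; z up its axis. Packed tight. Tins weigh 0.1 to 0.5 kg; the heaviest outweighs each other one by at least 0.1 kg; the lighter two weigh under 0.25 kg.
- tin_c: one of three identical-looking closed aluminium screw-cap tins with a coral paper band, diameter 56 mm, 50 mm tall, in a row along the case's y about 110 mm apart, . Origin: centre of its underside; z up its axis. Packed tight. Tins weigh 0.1 to 0.5 kg; the heaviest outweighs each other one by at least 0.1 kg; the lighter two weigh under 0.25 kg.
- jar: bystander: clear plastic jar with a blue lid, 82 mm wide, 75 mm tall, loose on the counter; origin: centre of its underside
- spool: bystander: spool of pink ribbon with white flanges, 72 mm wide, 50 mm tall, loose on the counter; origin: centre of its underside
- ring_cone: bystander: white ceramic cone for rings, foot 60 mm wide, 82 mm tall, loose on the counter; origin: centre of its underside

How it is judged:
On the way, in this order (a step that is already met when the one before it is completed fails the run):
1. the cover rests open on its stop (value of joint cover above 1.68 rad and velocity of joint cover below 0.1 rad/s), for 0.2 s.
2. a first heft: a tin is lifted clear of the case's floor (height (world z) of any of tin_a, tin_b, tin_c above 0.035 m), for 0.2 s.
3. all three tins stand on the case's floor again, let go (height (world z) of tin_a between 0.006 and 0.016 m and angle between each of tin_a, tin_b, tin_c's own z axis and vertical below 0.1 rad and contact force between each of tin_a, tin_b, tin_c and the fingers below 0.1 N and height (world z) of tin_b between 0.006 and 0.016 m and height (world z) of tin_c between 0.006 and 0.016 m), for 0.1 s.
4. a second heft: a tin is lifted clear of the case's floor (height (world z) of any of tin_a, tin_b, tin_c above 0.035 m), for 0.2 s.
5. all three tins stand on the case's floor again, let go (all of step 3), for 0.1 s.
6. a third heft: a tin is lifted clear of the case's floor (height (world z) of any of tin_a, tin_b, tin_c above 0.035 m), for 0.2 s.
At the end, for the whole second after the job is handed in: Heaviest tin held by the fingers alone, upright within 0.25 rad, still, its underside over 0.14 m above the counter; the other two upright and at rest on the case's floor, weighing under 2.8 N each; cover open on its stop (over 1.68 rad); bystanders within 20 mm of their starts ((((height (world z) of tin_a above 0.14 m and angle between tin_a's own z axis and vertical below 0.25 rad and linear speed of tin_a below 0.04 m/s and contact force between tin_a and the fingers above 1 N and contact force between tin_a and case below 0.05 N and contact force between tin_a and tin_b below 0.05 N and contact force between tin_a and tin_c below 0.05 N and contact force between tin_a and jar below 0.05 N and contact force between tin_a and spool below 0.05 N and contact force between tin_a and ring_cone below 0.05 N) and (height (world z) of tin_b between 0.006 and 0.016 m and angle between tin_b's own z axis and vertical below 0.1 rad and linear speed of tin_b below 0.02 m/s and contact force between tin_b and the arm below 0.05 N and contact force between tin_b and the fingers below 0.05 N and contact force between tin_b and case below 2.8 N and x of tin_b in the frame of case between -0.075 and 0.075 m and y of tin_b in the frame of case between -0.19 and 0.19 m) and (height (world z) of tin_c between 0.006 and 0.016 m and angle between tin_c's own z axis and vertical below 0.1 rad and linear speed of tin_c below 0.02 m/s and contact force between tin_c and the arm below 0.05 N and contact force between tin_c and the fingers below 0.05 N and contact force between tin_c and case below 2.8 N and x of tin_c in the frame of case between -0.075 and 0.075 m and y of tin_c in the frame of case between -0.19 and 0.19 m)) or ((height (world z) of tin_b above 0.14 m and angle between tin_b's own z axis and vertical below 0.25 rad and linear speed of tin_b below 0.04 m/s and contact force between tin_b and the fingers above 1 N and contact force between tin_b and case below 0.05 N and contact force between tin_b and tin_a below 0.05 N and contact force between tin_b and tin_c below 0.05 N and contact force between tin_b and jar below 0.05 N and contact force between tin_b and spool below 0.05 N and contact force between tin_b and ring_cone below 0.05 N) and (height (world z) of tin_a between 0.006 and 0.016 m and angle between tin_a's own z axis and vertical below 0.1 rad and linear speed of tin_a below 0.02 m/s and contact force between tin_a and the arm below 0.05 N and contact force between tin_a and the fingers below 0.05 N and contact force between tin_a and case below 2.8 N and x of tin_a in the frame of case between -0.075 and 0.075 m and y of tin_a in the frame of case between -0.19 and 0.19 m) and (height (world z) of tin_c between 0.006 and 0.016 m and angle between tin_c's own z axis and vertical below 0.1 rad and linear speed of tin_c below 0.02 m/s and contact force between tin_c and the arm below 0.05 N and contact force between tin_c and the fingers below 0.05 N and contact force between tin_c and case below 2.8 N and x of tin_c in the frame of case between -0.075 and 0.075 m and y of tin_c in the frame of case between -0.19 and 0.19 m)) or ((height (world z) of tin_c above 0.14 m and angle between tin_c's own z axis and vertical below 0.25 rad and linear speed of tin_c below 0.04 m/s and contact force between tin_c and the fingers above 1 N and contact force between tin_c and case below 0.05 N and contact force between tin_c and tin_a below 0.05 N and contact force between tin_c and tin_b below 0.05 N and contact force between tin_c and jar below 0.05 N and contact force between tin_c and spool below 0.05 N and contact force between tin_c and ring_cone below 0.05 N) and (height (world z) of tin_a between 0.006 and 0.016 m and angle between tin_a's own z axis and vertical below 0.1 rad and linear speed of tin_a below 0.02 m/s and contact force between tin_a and the arm below 0.05 N and contact force between tin_a and the fingers below 0.05 N and contact force between tin_a and case below 2.8 N and x of tin_a in the frame of case between -0.075 and 0.075 m and y of tin_a in the frame of case between -0.19 and 0.19 m) and (height (world z) of tin_b between 0.006 and 0.016 m and angle between tin_b's own z axis and vertical below 0.1 rad and linear speed of tin_b below 0.02 m/s and contact force between tin_b and the arm below 0.05 N and contact force between tin_b and the fingers below 0.05 N and contact force between tin_b and case below 2.8 N and x of tin_b in the frame of case between -0.075 and 0.075 m and y of tin_b in the frame of case between -0.19 and 0.19 m))) and value of joint cover above 1.68 rad and distance of each of jar, spool, ring_cone from where it was at the start of the episode below 0.02 m); the arm keeps its last pose, push and grip.
It fails at once if the cover slams on its stop, or falls shut on the case (over 1 rad/s at either end) ((value of joint cover above 1.6 rad and velocity of joint cover above 1 rad/s) or (value of joint cover below 0.2 rad and velocity of joint cover below -1 rad/s)).
It fails at once if a tin is dropped or thrown: moving over 0.5 m/s with no finger on it ((linear speed of tin_a above 0.5 m/s and contact force between tin_a and the fingers below 0.1 N) or (linear speed of tin_b above 0.5 m/s and contact force between tin_b and the fingers below 0.1 N) or (linear speed of tin_c above 0.5 m/s and contact force between tin_c and the fingers below 0.1 N)).
It fails at once if a tin is tipped more than 0.6 rad (angle between any of tin_a, tin_b, tin_c's own z axis and vertical above 0.6 rad).
It fails at once if a bystander is shifted more than 20 mm (distance of any of jar, spool, ring_cone from where it was at the start of the episode above 0.02 m).
It also fails if it takes over 72 s, if anything falls off the work surface, if the arm or the gripper's body presses on something with over 40 N, if the wrist force passes 120 N, or if a joint passes its speed limit or range.

## Working session

There is one attempt and no reset: what is moved stays moved. The work goes in short steps, Python scripts to look and compute and a tool call to move; the robot and the scene stay as the last step left them, time stands still between calls to the robot, and variables do not carry over. Pictures are saved under pics/ and viewed, at most 10 in all, crops included, and the job is handed in when it is done.

Besides the shell and the picture viewer there is one more tool, called after "Emit:" as name(argument=value, ...) on one line, values as JSON. apply_moves: Moves the arm, as the interface text tells. Shift numbers are shares of 0.25 m and turn numbers shares of pi/2 rad, none past 1 either way. Its arguments: {"type":"object","properties":{"commands":{"type":"array","items":{"type":"array","items":{"type":"array","items":{"type":"number"}}}},"newtons":{"type":"number"}},"required":["commands"]}

```bash
mkdir -p pics; cat > h.py <<'E'
import numpy as np,cv2
from plant import arm
def ray(cam,u,v,z):
    i=arm.camera_info(cam);K=np.array(i["mtx"]);R=np.array(i["R"]);t=np.array(i["t"])
    d=R.T@np.linalg.inv(K)@np.array([u,v,1.]);c=-R.T@t
    return c+d*(z-c[2])/d[2]
def proj(cam,X):
    i=arm.camera_info(cam);p=np.array(i["mtx"])@(np.array(i["R"])@np.array(X)+np.array(i["t"]));return p[:2]/p[2]
E
python3 - <<'E'
from h import *
ims=[arm.camera(n) for n in("scene","top")]
for n,im in zip(("scene","top"),ims): cv2.imwrite(f"pics/{n}0.png",im)
for n in ("case","cover_bar","tin_a","jar","spool","ring_cone"):
    for r in arm.regions_of("top",n)[:4]: print(n,round(r["confidence"],2),np.round(r["rect"],1),r["pixels"].sum(),np.round(ray("top",*r["rect"][:2],0.08),3))
s=arm.state();print(s)
E
```

```text
case 0.65 [310.6 193.3 128.9  74. ] 6950 [0.559 0.031 0.08 ]
cover_bar 0.67 [309.5 195.9 125.2  73.7] 6905 [0.551 0.034 0.08 ]
jar 0.76 [183.2 192.7  28.2  26.5] 632 [0.554 0.445 0.08 ]
spool 0.58 [451.6 174.8  27.7  30.1] 474 [ 0.627 -0.424  0.08 ]
ring_cone 0.77 [444.9 230.1  20.1  17.8] 251 [ 0.449 -0.401  0.08 ]
{'time_s': 0.4, 'qpos': array([-1.30709818e+00,  2.45223419e-01,  1.55795569e+00, -8.48741836e-06,
        1.33868787e+00, -1.74083653e-01]), 'joint_velocities': array([ 0.00045776, -0.00176866, -0.00186726, -0.00075683, -0.00145776,
       -0.00029567]), 'joint_efforts': array([ 2.17314878e-04, -4.15271544e+01, -3.14367664e+01,  6.85793208e-02,
        3.02623166e-02, -4.81510392e-05]), 'tcp_pos': array([ 0.27555042, -0.58862894,  0.20529244]), 'tool_rot': array([ 9.76138666e-01,  2.17148075e-01, -1.02694492e-05, -1.36839899e-04]), 'ft_force': array([ 1.00105894,  0.76710725, -0.26427054]), 'ft_torque': array([0.01983289, 0.07187737, 0.04012103]), 'finger_force': 0.0, 'opening': 0.09409128511373793}
```

View pics/top0.png

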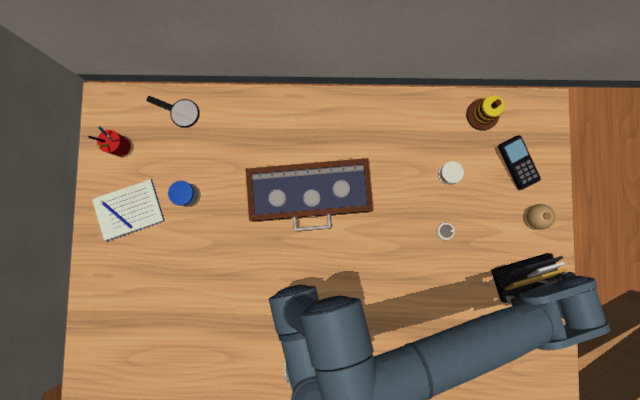

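View pics/scene0.png

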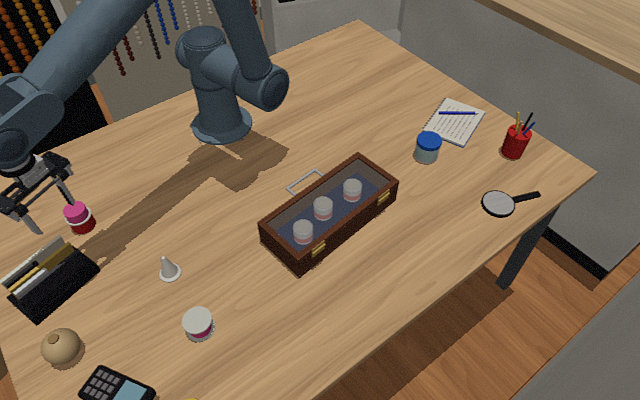

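The top view shows the closed case centred near (310,189) and slightly turned, with the bar near (313,226). The three tins are at about (277,198), (312,198) and (341,188). The jar is at (183,193), the spool at (451,173) and the cone at (446,231). The scene view agrees.

```bash
cat >> h.py <<'E'
from scipy.optimize import least_squares,minimize
def corners(p,z0=0,z1=.091):
    c,s=np.cos(p[2]),np.sin(p[2])
    return [[p[0]+c*a-s*b,p[1]+s*a+c*b,z] for a in(-.085,.085) for b in(-.2,.2) for z in(z0,z1)]
E
python3 - <<'E'
from h import *
M={}
for cam in("top","scene"):
    arm.camera(cam)
    m=arm.regions_of(cam,"case")[0]["pixels"].astype(np.uint8)
    m=cv2.morphologyEx(m,cv2.MORPH_CLOSE,np.ones((9,9)))
    M[cam]=cv2.morphologyEx(m,cv2.MORPH_OPEN,np.ones((11,11)))
def cost(p,cams=("top","scene")):
    t=0
    for k in cams:
        h=cv2.convexHull(np.array([proj(k,X) for X in corners(p)],np.float32)*16).astype(np.int32)
        r=np.zeros((400,640),np.uint8);cv2.fillConvexPoly(r,h,1,shift=4)
        t+=np.logical_xor(r,M[k]).sum()/M[k].sum()
    return t
for cams in(("top",),("scene",),("top","scene")):
    r=minimize(cost,[.56,.03,.07],args=(cams,),method="Nelder-Mead",options=dict(initial_simplex=[[.56,.03,.07],[.58,.03,.07],[.56,.05,.07],[.56,.03,.12]]))
    print(cams,r.x,r.fun)
p=r.x
c,s=np.cos(p[2]),np.sin(p[2]);print("bar",p[0]-.125*c,p[1]-.125*s, proj("top",[p[0]-.125*c,p[1]-.125*s,.083]))
for u,v in((277,198),(312,198),(341,188)):print(ray("top",u,v,.062))
E
```

```text
('top',) [0.57235185 0.03523382 0.10182767] 0.08406593406593407
('scene',) [0.5695649  0.03735015 0.10688967] 0.06221889055472264
('top', 'scene') [0.57112545 0.03735884 0.10148015] 0.1564469825526797
bar 0.4467685350788491 0.024695581655647753 [311.67452937 228.1799104 ]
[0.54370964 0.14093324 0.062     ]
[0.54571341 0.02622219 0.062     ]
[ 0.5802475  -0.06811238  0.062     ]
```

Emit:
apply_moves(commands=[[[1,0.84,-0.98,-0.18,-0.777],[1,0.84,-0.98,-0.18,-0.777],[1,0.84,-0.98,-0.18,-0.777],[1,0.84,-0.98,-0.18,-0.777],[1,0.84,-0.98,-0.18,-0.777],[1,0.84,-0.98,-0.18,-0.777],[1,0.84,-0.98,-0.18,-0.777],[1,0.84,-0.98,-0.18,-0.777],[1,0.84,-0.98,-0.18,-0.777]]])

```text
time_s: 1.5
tcp_pos: [0.3622, -0.2771, 0.2509]
tool_rot: [0.675, 0.738, -0.0, 0.001]
ft_force: [-0.2, -0.4, 0.6]
opening: 0.0943
finger_force: 0.0
```

```bash
cat >> h.py <<'E'
from scipy.spatial.transform import Rotation as Ro
def to(x,y,z,ang):
    "shares for a move to TCP xyz with tool x at world angle ang"
    s=arm.state();R=Ro.from_quat(s["tool_rot"]).as_matrix()
    d=R.T@(np.array([x,y,z])-s["tcp_pos"])/.25
    a=np.arctan2(R[1,0],R[0,0]);w=-((ang-a+np.pi)%(2*np.pi)-np.pi)/(np.pi/2)
    print("at",s["time_s"],np.round(s["tcp_pos"],4),round(a,4),"-> move",np.round(d,4),round(w,4));return d,w
E
python3 - <<'E'
from h import *
to(.447,.025,.25,.09+np.pi/2)
E
```

```text
at 1.5 [ 0.3622 -0.2771  0.2509] 1.6607 -> move [1.1733 0.4462 0.0027] -0.0
```

Emit:
apply_moves(commands=[[[1,1,0.4,0,0],[1,1,0.4,0,0],[1,1,0.4,0,0],[1,1,0.4,0,0],[1,1,0.4,0,0],[1,1,0.4,0,0],[1,1,0.4,0,0],[1,1,0.4,0,0]]])

```text
time_s: 2.3
tcp_pos: [0.4397, -0.0206, 0.2503]
tool_rot: [0.676, 0.737, -0.0, -0.0]
ft_force: [1.6, -2.0, -0.5]
opening: 0.0941
finger_force: 0.0
```

```bash
python3 - <<'E'
from h import *
to(.447,.025,.25,.09+np.pi/2)
im=arm.camera("wrist");cv2.imwrite("pics/w1.png",im)
P=[.5711,.0374,.1]
for X in corners(P,.075,.091): print(np.round(X,3),np.round(proj("wrist",X)))
print(proj("wrist",[.447,.025,.083]))
for r in arm.regions_of("wrist","cover_bar")[:2]: print(r["confidence"],r["rect"])
E
```

```text
at 2.3 [ 0.4397 -0.0206  0.2503] 1.6568 -> move [0.1793 0.0449 0.0013] -0.0025
[ 0.506 -0.17   0.075] [362. 309.]
[ 0.506 -0.17   0.091] [364. 317.]
[0.467 0.228 0.075] [369. -56.]
[0.467 0.228 0.091] [371. -66.]
[ 0.676 -0.153  0.075] [496. 307.]
[ 0.676 -0.153  0.091] [503. 315.]
[0.636 0.245 0.075] [542. -59.]
[0.636 0.245 0.091] [554. -70.]
[329.97378661 151.12484414]
0.66 [437.3, 144.8, 223.6, 289.6]
```

View pics/w1.png

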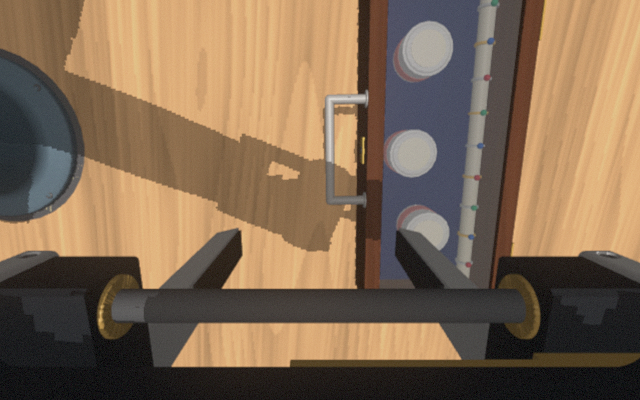

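The wrist view shows the bar upright from (331,97) to (331,203). The case frame's front edge is near column 369, and three tin caps are visible.

```bash
python3 - <<'E'
from h import *
g=cv2.cvtColor(cv2.imread("pics/w1.png"),6).astype(int)
for v in(110,130,150,170,190): print(v,g[v,322:342])
for v in (90,120,150,180,210,230): print(v,g[v,352:394:2])
a=ray("wrist",331,97,.083);b=ray("wrist",331,202,.083);print(a,b,np.linalg.norm(a-b))
d=a-b;print("yaw",np.arctan2(-d[0],d[1]));m=(a+b)/2;print(m)
to(m[0],m[1],.12,1.66)
E
```

```text
110 [149 110 110 126 153 173 193 208 202 183 166 136 107 110 115 114 114 112
 116 116]
130 [160 114 106 120 148 168 191 208 207 182 166 150 153 180 177 177 182 182
 191 191]
150 [190 168 117 108 142 167 180 201 207 181 168 148 162 189 194 197 194 194
 191 191]
170 [120 119 112 101  97 103 111 116 119 113 106 101 108 123 124 124 125 117
 121 117]
190 [116 121 114 108  97 104 108 116 115 115 110 101 105 122 119 117 117 116
 114 117]
90 [182 186 179  52  42  47  46 116  74  80  75  80  78  75  77  74  71  82
  84  87  86]
120 [188 189 176  59  41  40  41  43  67  79  80  79  79  75  73  75  81  83
  80  86  84]
150 [181 114 100  40  57 132 137  46  79  81  82  81  80  77  73  78 102 115
 120 142 167]
180 [105 109  99  31  36  41  38  47  57  56  52  58  52  57  73  66  82  80
  82  82  80]
210 [113 109  56  38  36  38  39  46  50  49  54  55  49  54  48  72  77  78
  80  79  79]
230 [174 174  70  33  34  32  40  50  44  51  49  50  53  51  53  79  76  77
  78  80  77]
[0.44284834 0.08138861 0.083     ] [ 0.45350113 -0.03241319  0.083     ] 0.11429930539197009
yaw 0.09333625686976407
[0.44817473 0.02448771 0.083     ]
at 2.4 [ 0.4396 -0.0213  0.2504] 1.6554 -> move [0.1796 0.0499 0.5214] -0.0029
```

Emit:
apply_moves(commands=[[[0.32,0.18,0.042,0.3,-0.003],[0.32,0.18,0.042,0.4,-0.003],[0.32,0.18,0.042,0.4,-0.003],[0.32,0.18,0.042,0.4,-0.003],[0.32,0.18,0.042,0.4,-0.003],[0.32,0.18,0.042,0.4,-0.003],[0.32,0.18,0.042,0.4,-0.003],[0.32,0.18,0.042,0.4,-0.003]]])

```text
time_s: 3.2
tcp_pos: [0.447, 0.0253, 0.1517]
tool_rot: [0.674, 0.739, 0.001, 0.001]
ft_force: [0.8, 0.7, 0.8]
opening: 0.0332
finger_force: 0.0
```

```bash
python3 - <<'E'
from h import *
im=arm.camera("wrist");cv2.imwrite("pics/w2.png",im);s=arm.state();print(s["opening"])
to(.446,.0245,.064,1.66)
g=cv2.cvtColor(im,6).astype(int)
print(g[100,300:345]); print(proj("wrist",[.446,.0245,.083]),proj("wrist",[.443,.053,.083]))
E
```

```text
0.03111675189042224
at 3.25 [0.4467 0.0254 0.1514] 1.6626 -> move [-0.0032 -0.0038  0.3495] 0.0016
[187 189 190 191 191 188 189 190 191 191 188 185 187 183 182 179 180 187
 186 198 196 197 195 193 190 186 189 188 187 187 193 195 197 196 196 198
 193 196 191 196 195 202 203 204 205]
[319.07775053 214.41419216] [318.61532587 180.00050659]
```

View pics/w2.png

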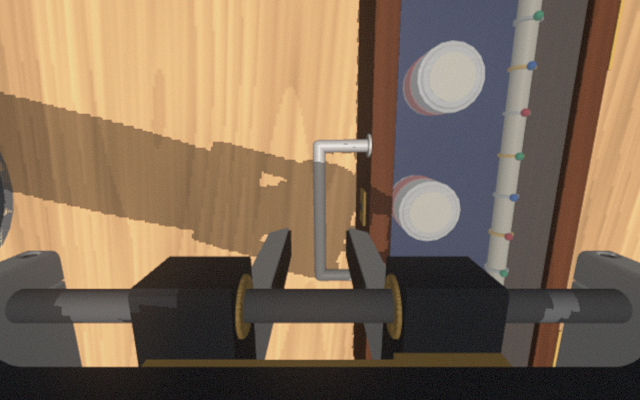

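The bar runs down column 319, midway between the fingertips at 290 and 349, so I can descend and grip.

Emit:
apply_moves(commands=[[[0.32,-0.003,-0.003,0.17,0],[0.32,-0.003,-0.003,0.28,0],[0.32,-0.003,-0.003,0.35,0],[0.32,-0.003,-0.003,0.35,0],[0,-0.003,-0.003,0.35,0],[0,-0.003,-0.003,0.35,0],[0,-0.003,-0.003,0.35,0],[0,-0.003,-0.003,0.35,0]]], newtons=10)

```text
time_s: 4.05
tcp_pos: [0.4481, 0.0248, 0.0647]
tool_rot: [0.674, 0.739, 0.002, 0.003]
ft_force: [4.8, 0.6, -2.3]
opening: 0.0096
finger_force: 10.0
```

```bash
python3 - <<'E'
from h import *
s=arm.state();R=Ro.from_quat(s["tool_rot"]).as_matrix();print(s["tcp_pos"],s["opening"],s["finger_force"],s["ft_force"])
r=.21015;f0=.038
for k in (.2,.45,.7,.95,1.2,1.4,1.55,1.65,1.7,1.76):
    print(k,"y",round(r*(np.cos(f0)-np.cos(f0+k))/.25,3),"z",round(-r*(np.sin(f0+k)-np.sin(f0))/.25,3))
E
```

```text
[0.44813254 0.02478569 0.06471717] 0.009598255589620661 10.007925108075142 [ 4.83027615  0.63255648 -2.333192  ]
0.2 y 0.023 z -0.166
0.45 y 0.098 z -0.362
0.7 y 0.218 z -0.534
0.95 y 0.377 z -0.67
1.2 y 0.565 z -0.763
1.4 y 0.729 z -0.801
1.55 y 0.854 z -0.809
1.65 y 0.938 z -0.803
1.7 y 0.98 z -0.797
1.76 y 1.029 z -0.787
```

```bash
python3 - <<'E'
from h import *
r=.21015;f0=.038
f=lambda k:np.array([r*(np.cos(f0)-np.cos(f0+k))/.25+.008*(k>0),-r*(np.sin(f0+k)-np.sin(f0))/.25])
for a in(np.arange(0,.61,.06),np.arange(.6,1.21,.06),np.r_[1.2:1.51:.06,1.54,1.58,1.61,1.63,1.65]):
    print([[0,0,*np.round(f(k)-f(a[0]),3).tolist(),0] for k in a[1:]],a[-1])
E
```

```text
[[0, 0, 0.011, -0.05, 0], [0, 0, 0.018, -0.1, 0], [0, 0, 0.027, -0.15, 0], [0, 0, 0.04, -0.199, 0], [0, 0, 0.055, -0.247, 0], [0, 0, 0.073, -0.294, 0], [0, 0, 0.094, -0.34, 0], [0, 0, 0.118, -0.384, 0], [0, 0, 0.144, -0.427, 0], [0, 0, 0.173, -0.469, 0]] 0.6
[[0, 0, 0.031, -0.04, 0], [0, 0, 0.065, -0.077, 0], [0, 0, 0.101, -0.113, 0], [0, 0, 0.138, -0.146, 0], [0, 0, 0.178, -0.177, 0], [0, 0, 0.22, -0.206, 0], [0, 0, 0.263, -0.232, 0], [0, 0, 0.307, -0.255, 0], [0, 0, 0.353, -0.276, 0], [0, 0, 0.401, -0.294, 0]] 1.1999999999999993
[[0, 0, 0.048, -0.015, 0], [0, 0, 0.097, -0.027, 0], [0, 0, 0.147, -0.036, 0], [0, 0, 0.197, -0.043, 0], [0, 0, 0.247, -0.046, 0], [0, 0, 0.281, -0.046, 0], [0, 0, 0.314, -0.045, 0], [0, 0, 0.339, -0.044, 0], [0, 0, 0.356, -0.042, 0], [0, 0, 0.373, -0.04, 0]] 1.65
```

Emit:
apply_moves(commands=[[[0,0,0.011,-0.05,0],[0,0,0.018,-0.1,0],[0,0,0.027,-0.15,0],[0,0,0.04,-0.199,0],[0,0,0.055,-0.247,0],[0,0,0.073,-0.294,0],[0,0,0.094,-0.34,0],[0,0,0.118,-0.384,0],[0,0,0.144,-0.427,0],[0,0,0.173,-0.469,0]]])

```text
time_s: 5.05
tcp_pos: [0.4865, 0.0289, 0.1808]
tool_rot: [0.674, 0.739, -0.003, -0.003]
ft_force: [-11.2, -3.4, 5.0]
opening: 0.0095
finger_force: 10.0
```

Emit:
apply_moves(commands=[[[0,0,0.031,-0.04,0],[0,0,0.065,-0.077,0],[0,0,0.101,-0.113,0],[0,0,0.138,-0.146,0],[0,0,0.178,-0.177,0],[0,0,0.22,-0.206,0],[0,0,0.263,-0.232,0],[0,0,0.307,-0.255,0],[0,0,0.353,-0.276,0],[0,0,0.401,-0.294,0]]])

```text
time_s: 6.05
tcp_pos: [0.5896, 0.0393, 0.2568]
tool_rot: [0.674, 0.739, 0.002, 0.0]
ft_force: [-3.2, 1.8, 4.6]
opening: 0.0096
finger_force: 10.0
```

Emit:
apply_moves(commands=[[[0,0,0.048,-0.015,0],[0,0,0.097,-0.027,0],[0,0,0.147,-0.036,0],[0,0,0.197,-0.043,0],[0,0,0.247,-0.046,0],[0,0,0.281,-0.046,0],[0,0,0.314,-0.045,0],[0,0,0.339,-0.044,0],[0,0,0.356,-0.042,0],[0,0,0.373,-0.04,0]]])

```text
time_s: 7.05
tcp_pos: [0.6819, 0.0485, 0.2645]
tool_rot: [0.673, 0.739, 0.002, -0.001]
ft_force: [-0.8, 5.3, 2.2]
opening: 0.0094
finger_force: 10.0
```

```bash
python3 - <<'E'
from h import *
s=arm.state();print(s["tcp_pos"],s["ft_force"],s["opening"])
cv2.imwrite("pics/s3.png",arm.camera("scene"))
E
```

```text
[0.68190493 0.04853967 0.2645329 ] [-0.82449293  5.33243075  2.19097129] 0.009401207703552994
```

View pics/s3.png

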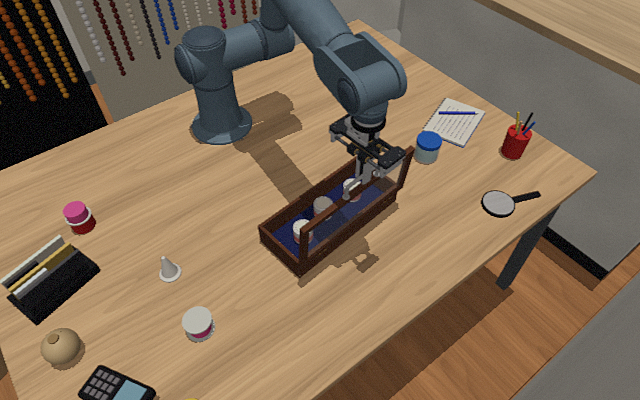

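The cover is up past vertical and still held in the gripper. I'll ease it the last bit onto the stop.

Emit:
apply_moves(commands=[[[0,0,0.015,0.001,0],[0,0,0.03,0.003,0],[0,0,0.045,0.005,0],[0,0,0.06,0.008,0],[0,0,0.075,0.011,0],[0,0,0.088,0.014,0],[0,0,0.095,0.017,0],[0,0,0.1,0.019,0],[0,0,0.1,0.019,0],[0,0,0.1,0.019,0]]])

```text
time_s: 8.1
tcp_pos: [0.7022, 0.0501, 0.2607]
tool_rot: [0.673, 0.739, -0.003, -0.005]
ft_force: [-19.8, 4.2, 12.6]
opening: 0.0095
finger_force: 10.0
```

It is on the stop, with 20 N against it. I'll relax the push, release, and rise.

Emit:
apply_moves(commands=[[[0,0,-0.016,0,0],[0.35,0,-0.016,0,0],[0.35,0,-0.016,0,0],[0.35,0,-0.016,0,0],[0.35,0,-0.016,-0.1,0],[0.35,0,-0.016,-0.24,0],[0.35,0,-0.016,-0.24,0],[0.35,0,-0.25,-0.24,0],[0.35,0,-0.45,-0.24,0],[0.35,0,-0.65,-0.24,0]]])

```text
time_s: 9.1
tcp_pos: [0.551, 0.0345, 0.3171]
tool_rot: [0.674, 0.739, -0.001, -0.001]
ft_force: [-0.3, 0.2, 0.2]
opening: 0.033
finger_force: 0.0
```

```bash
python3 - <<'E'
from h import *
s=arm.state();to(.45,-.04,.32,.09)
for n in("top","scene"):
    im=arm.camera(n);cv2.imwrite(f"pics/{n}4.png",im)
for cam in("top","scene"):
    for r in arm.regions_of(cam,"tin_a")[:4]: print(cam,round(r["confidence"],2),np.round(r["rect"],1))
a=cv2.resize(cv2.imread("pics/top4.png")[120:260,200:420],None,fx=2.5,fy=2.5);b=cv2.resize(cv2.imread("pics/scene4.png")[130:280,240:420],None,fx=2.3,fy=2.3)
im=np.zeros((600,800,3),np.uint8);im[:350,:550]=a;cv2.imwrite("pics/m4.png",im[:350,:550]);cv2.imwrite("pics/m4b.png",b)
E
```

```text
at 9.1 [0.551  0.0345 0.3171] 1.6628 -> move [-0.2596 -0.4298 -0.0107] 1.0013
top 0.62 [342.2 187.2  14.6  19.2]
top 0.61 [284.5 199.1   7.7  12.3]
scene 0.88 [304.9 232.3  20.6  26.4]
scene 0.84 [322.9 207.3  20.8  22.2]
scene 0.67 [351.9 188.4  19.8  22.5]
```

View pics/m4b.png

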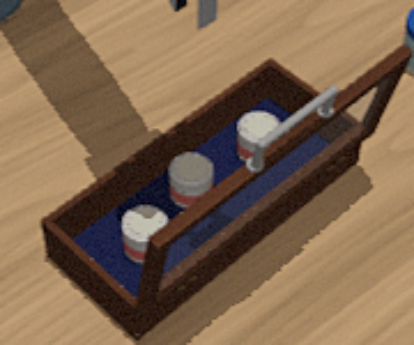

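The cover rests open on its stop. The three tins stand clear in their row, and one sits partly behind the bar in this view. Next I'll turn the gripper to close along the case's y and look from above.

Emit:
apply_moves(commands=[[[0.75,0.04,-0.1,0,0.1],[0.75,0.04,-0.2,0,0.2],[0.75,0.04,-0.3,0,0.3],[0.75,0.04,-0.4,0,0.4],[0.75,0.04,-0.4,0,0.5],[0.75,0.04,-0.4,0,0.6],[0.75,0.04,-0.4,0,0.7],[0.75,0.04,-0.4,0,0.8],[0.75,0.04,-0.4,0,0.9],[0.75,0.04,-0.4,0,1]]])

```text
time_s: 10.3
tcp_pos: [0.454, 0.0353, 0.3193]
tool_rot: [0.997, 0.078, 0.0, 0.0]
ft_force: [0.2, -0.2, 1.2]
opening: 0.0706
finger_force: 0.0
```

Emit:
apply_moves(commands=[[[0.75,0,0,0,0],[0.75,0,0,0,0]]])

```text
time_s: 10.5
tcp_pos: [0.4533, 0.0354, 0.3191]
tool_rot: [0.997, 0.083, 0.0, 0.0]
ft_force: [0.1, 0.4, 0.4]
opening: 0.0702
finger_force: 0.0
```

```bash
python3 - <<'E'
from h import *
im=arm.camera("wrist");cv2.imwrite("pics/w5.png",im);to(.45,.03,.32,.09)
for r in arm.regions_of("wrist","tin_a")[:4]:
    print(round(r["confidence"],2),np.round(r["rect"],1),np.round(ray("wrist",*r["rect"][:2],.05),3))
g=cv2.GaussianBlur(cv2.cvtColor(im,6),(5,5),1)
c=cv2.HoughCircles(g,3,1,60,param1=120,param2=20,minRadius=20,maxRadius=70);print(c)
i=arm.camera_info("wrist");print("cam",-np.array(i["R"]).T@np.array(i["t"]))
E
```

```text
at 10.55 [0.4531 0.0355 0.3191] 0.1656 -> move [-0.0157  0.0196 -0.0037] 0.0482
0.94 [404.4 100.7  46.5  47.4] [ 0.578 -0.065  0.05 ]
0.82 [332.7 114.2  41.2  36.7] [0.544 0.03  0.05 ]
0.65 [251.8 100.9  45.9  43.3] [0.543 0.143 0.05 ]
[[[407.5 100.5  21.6]
  [333.5 113.5  21. ]
  [249.5  98.5  20.7]
  [213.5 313.5  58.2]
  [  4.5  55.5  37.6]
  [593.5 229.5  22.3]
  [639.5 108.5  25.1]]]
cam [0.51550469 0.04547001 0.49792608]
```

View pics/w5.png

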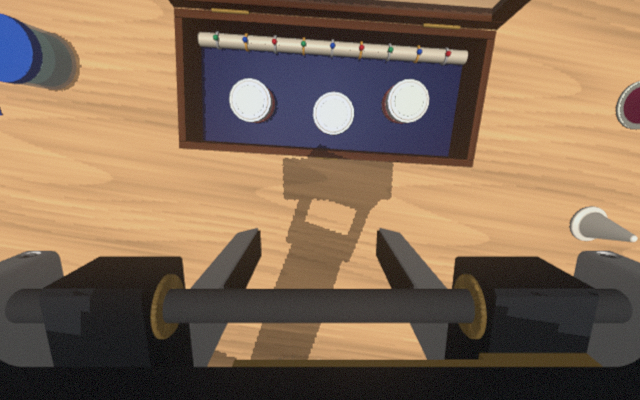

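The caps show at about (250,99), (333,113) and (408,100). The ring roll is behind them and the walls are clear.

```bash
python3 - <<'E'
from h import *
for u,v in((407.5,100.5),(333.5,113.5),(249.5,98.5)):
    X=ray("wrist",u,v,.062);print(np.round(X,4));to(X[0],X[1],.12,.09);to(X[0],X[1],.022,.09)
E
```

```text
[ 0.5774 -0.0657  0.062 ]
at 10.6 [0.4529 0.0355 0.319 ] 0.1651 -> move [0.4249 0.481  0.7959] 0.0478
at 10.6 [0.4529 0.0355 0.319 ] 0.1651 -> move [0.4249 0.481  1.1879] 0.0478
[0.5446 0.0293 0.062 ]
at 10.6 [0.4529 0.0355 0.319 ] 0.1651 -> move [0.3581 0.0847 0.7959] 0.0478
at 10.6 [0.4529 0.0355 0.319 ] 0.1651 -> move [0.3582 0.0847 1.1879] 0.0478
[0.5452 0.1437 0.062 ]
at 10.6 [0.4529 0.0355 0.319 ] 0.1651 -> move [ 0.4356 -0.3661  0.7959] 0.0478
at 10.6 [0.4529 0.0355 0.319 ] 0.1651 -> move [ 0.4356 -0.3661  1.1879] 0.0478
```

Emit:
apply_moves(commands=[[[0.85,0.42,0.48,0.1,0.048],[0.85,0.425,0.481,0.3,0.048],[0.85,0.425,0.481,0.5,0.048],[0.85,0.425,0.481,0.7,0.048],[0.85,0.425,0.481,0.8,0.048],[0.85,0.425,0.481,0.8,0.048],[0.85,0.425,0.481,0.8,0.048]]])

```text
time_s: 11.3
tcp_pos: [0.5736, -0.0654, 0.1134]
tool_rot: [0.999, 0.044, -0.005, -0.002]
ft_force: [0.4, 0.3, -0.4]
opening: 0.0799
finger_force: 0.0
```

```bash
python3 - <<'E'
from h import *
im=arm.camera("wrist");cv2.imwrite("pics/w6.png",im)
X=[.5774,-.0657];to(*X,.022,.09);print(arm.state()["opening"],proj("wrist",[*X,.062]))
for r in arm.regions_of("wrist","tin_a")[:3]: print(round(r["confidence"],2),np.round(r["rect"],1),np.round(ray("wrist",*r["rect"][:2],.05),3))
E
```

```text
at 11.35 [ 0.5754 -0.0656  0.1169] 0.0881 -> move [0.0095 0.0019 0.3796] -0.0012
0.07952085794542904 [318.00611575 213.81344525]
0.86 [ 66.7 224.8 112.2  72.8] [0.547 0.142 0.05 ]
0.85 [203.1 235.2  81.8  72.2] [0.548 0.029 0.05 ]
0.72 [318.6 205.9  71.1  75.8] [ 0.582 -0.066  0.05 ]
```

View pics/w6.png

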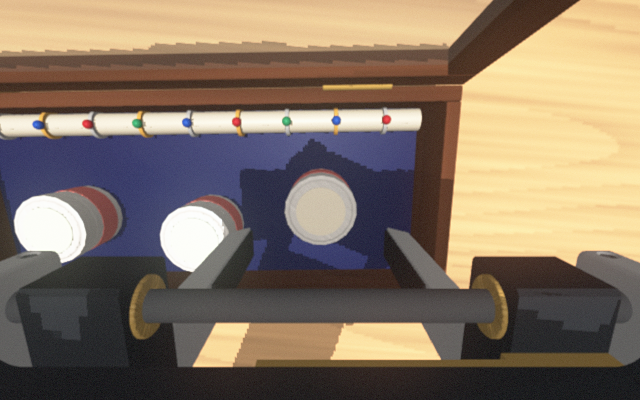

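The right-hand tin is centred between the fingers, with its cap at (320,209). It is about 4 mm farther in x than I estimated, so I'll correct for that, descend and grip.

Emit:
apply_moves(commands=[[[0.85,0.024,0.008,0.15,0],[0.85,0.024,0.008,0.28,0],[0.85,0.024,0.008,0.38,0],[0.85,0.024,0.008,0.38,0],[0,0.024,0.008,0.38,0],[0,0.024,0.008,0.38,0],[0,0.024,0.008,0.38,0],[0,0.024,0.008,0.38,0],[0,0.024,0.008,0.38,0]]], newtons=30)

```text
time_s: 12.3
tcp_pos: [0.5843, -0.0669, 0.0263]
tool_rot: [0.999, 0.044, 0.002, -0.0]
ft_force: [-0.8, 2.9, 7.2]
opening: 0.0555
finger_force: 30.0
```

Emit:
apply_moves(commands=[[[0,0,0,-0.06,0],[0,0,0,-0.14,0],[0,0,0,-0.22,0],[0,0,0,-0.28,0],[0,0,0,-0.32,0],[0,0,0,-0.32,0],[0,0,0,-0.32,0],[0,0,0,-0.32,0],[0,0,0,-0.32,0],[0,0,0,-0.32,0]]])

```text
time_s: 13.3
tcp_pos: [0.5824, -0.0671, 0.1032]
tool_rot: [0.999, 0.044, -0.001, -0.0]
ft_force: [0.1, 1.0, -3.4]
opening: 0.0552
finger_force: 30.0
```

```bash
cat >> h.py <<'E'
def heft(n=14):
    F=[]
    for _ in range(n): arm.camera("scene");s=arm.state();F.append([s["ft_force"][2],s["joint_efforts"][1],s["tcp_pos"][2]])
    F=np.array(F);print("heft",F.mean(0),F.std(0),s["tcp_pos"],s["opening"],s["finger_force"],s["time_s"])
E
python3 -c "
from h import *
heft()"
```

```text
heft [ -3.86077275 -39.5005542    0.10385659] [4.07346797e-01 2.58484929e-02 1.79011987e-04] [ 0.58282444 -0.06727556  0.10396681] 0.056029081821107524 29.99903864460066 14.0
```

Right tin: about 3.9 N, likely the heaviest. I'll set it down gently.

Emit:
apply_moves(commands=[[[0,0,0,0.1,0],[0,0,0,0.2,0],[0,0,0,0.26,0],[0,0,0,0.29,0],[0,0,0,0.305,0],[0,0,0,0.313,0],[0,0,0,0.313,0],[0,0,0,0.313,0],[0.85,0,0,0.313,0],[0.85,0,0,0.313,0]]])

```text
time_s: 15.0
tcp_pos: [0.5839, -0.0676, 0.0269]
tool_rot: [0.999, 0.044, 0.001, 0.0]
ft_force: [0.2, -0.4, -0.8]
opening: 0.0682
finger_force: 0.0
```

Emit:
apply_moves(commands=[[[0.85,0,0,0,0],[0.85,0,0,0,0],[0.85,0,0,-0.1,0],[0.85,0,0,-0.25,0],[0.85,0,0,-0.38,0],[0.85,0,0,-0.38,0],[0.85,0,0,-0.38,0],[0.85,0,0,-0.38,0]]])

```text
time_s: 15.8
tcp_pos: [0.5817, -0.0669, 0.1191]
tool_rot: [0.999, 0.044, -0.001, -0.001]
ft_force: [-0.2, -0.2, 0.2]
opening: 0.0799
finger_force: 0.0
```

```bash
python3 -c "
from h import *
im=arm.camera('wrist');cv2.imwrite('pics/w7.png',im);g=cv2.GaussianBlur(cv2.cvtColor(im,6),(5,5),1)
s=arm.state();print(s['opening'],s['ft_force'])
for r in arm.regions_of('wrist','tin_a')[:3]: print(round(r['confidence'],2),np.round(r['rect'],1),np.round(ray('wrist',*r['rect'][:2],.05),3))
for c in cv2.HoughCircles(g,3,1.,60,param1=120,param2=20,minRadius=28,maxRadius=42)[0]: print(c,ray('wrist',c[0],c[1],.062))
to(.5446,.0293,.122,.09);to(.5452,.1437,.122,.09)
"
```

```text
0.08000191693983885 [-0.20948542  0.7902577  -0.01244261]
0.94 [202.3 241.9  82.2  71.9] [0.547 0.028 0.05 ]
0.78 [ 71.  231.  109.   69.6] [0.547 0.138 0.05 ]
0.65 [318.5 214.6  69.3  76.9] [ 0.579 -0.068  0.05 ]
[319.5 218.5  34.9] [ 0.57947892 -0.06863206  0.062     ]
[193.5 244.5  32.5] [0.54892905 0.03070336 0.062     ]
[ 88.5 227.5  30.8] [0.55601973 0.11397634 0.062     ]
at 15.9 [ 0.5816 -0.0669  0.1188] 0.0876 -> move [-0.1139 -0.3965 -0.012 ] -0.0016
at 15.9 [ 0.5816 -0.0669  0.1188] 0.0876 -> move [-0.0715 -0.8521 -0.0116] -0.0016
```

Emit:
apply_moves(commands=[[[0.85,-0.05,-0.2,0,0],[0.85,-0.1,-0.398,0,0],[0.85,-0.102,-0.398,0,0],[0.85,-0.102,-0.398,0,0],[0.85,-0.102,-0.398,0.1,0],[0.85,-0.102,-0.398,0.2,0],[0.85,-0.102,-0.398,0.3,0],[0.85,-0.102,-0.398,0.38,0],[0.85,-0.102,-0.398,0.38,0],[0.85,-0.102,-0.398,0.38,0]]])

```text
time_s: 16.9
tcp_pos: [0.5491, 0.0286, 0.0256]
tool_rot: [0.999, 0.043, -0.0, 0.0]
ft_force: [-0.1, -0.0, -0.7]
opening: 0.08
finger_force: 0.0
```

Emit:
apply_moves(commands=[[[0,0,0,0,0],[0,0,0,0,0],[0,0,0,0,0],[0,0,0,0,0],[0,0,0,0,0]]])

```text
time_s: 17.4
tcp_pos: [0.5494, 0.0297, 0.0266]
tool_rot: [0.999, 0.044, 0.001, -0.0]
ft_force: [-0.8, 1.2, 5.4]
opening: 0.0554
finger_force: 30.0
```

Emit:
apply_moves(commands=[[[0,0,0,-0.06,0],[0,0,0,-0.14,0],[0,0,0,-0.22,0],[0,0,0,-0.28,0],[0,0,0,-0.32,0],[0,0,0,-0.32,0],[0,0,0,-0.32,0],[0,0,0,-0.32,0],[0,0,0,-0.32,0]]])

```text
time_s: 18.3
tcp_pos: [0.548, 0.0297, 0.1046]
tool_rot: [0.999, 0.044, -0.001, -0.0]
ft_force: [0.3, -0.3, -1.8]
opening: 0.0555
finger_force: 30.0
```

```bash
python3 -c "
from h import *
heft()"
```

```text
heft [ -1.56676304 -34.60313737   0.10549089] [5.81156945e-01 3.06020970e-02 3.02419393e-04] [0.54871786 0.02959217 0.10573185] 0.05614590874760689 29.99959298875183 19.0
```

Middle tin: about 1.6 N, so it's lighter. I'll set it down and move to the left one.

Emit:
apply_moves(commands=[[[0,0,0,0.1,0],[0,0,0,0.2,0],[0,0,0,0.26,0],[0,0,0,0.29,0],[0,0,0,0.305,0],[0,0,0,0.315,0],[0,0,0,0.315,0],[0,0,0,0.315,0],[0.85,0,0,0.315,0],[0.85,0,0,0.315,0]]])

```text
time_s: 20.0
tcp_pos: [0.5494, 0.0295, 0.0278]
tool_rot: [0.999, 0.044, 0.001, 0.0]
ft_force: [-0.9, -0.4, 0.1]
opening: 0.0683
finger_force: 0.0
```

Emit:
apply_moves(commands=[[[0.85,0,0,0,0],[0.85,0,0,0,0],[0.85,0,0,-0.1,0],[0.85,0,0,-0.25,0],[0.85,0,0,-0.38,0],[0.85,0,0,-0.38,0],[0.85,0,0,-0.38,0],[0.85,0,0,-0.38,0]]])

```text
time_s: 20.8
tcp_pos: [0.5476, 0.0298, 0.1204]
tool_rot: [0.999, 0.044, -0.001, -0.0]
ft_force: [-0.4, -0.4, -0.9]
opening: 0.08
finger_force: 0.0
```

```bash
python3 -c "
from h import *
im=arm.camera('wrist');cv2.imwrite('pics/w8.png',im);g=cv2.GaussianBlur(cv2.cvtColor(im,6),(5,5),1)
s=arm.state();print(s['opening'],s['ft_force'])
for r in arm.regions_of('wrist','tin_a')[:3]: print(round(r['confidence'],2),np.round(r['rect'],1),np.round(ray('wrist',*r['rect'][:2],.05),3))
for c in cv2.HoughCircles(g,3,1.,60,param1=120,param2=20,minRadius=28,maxRadius=42)[0]: print(c,ray('wrist',c[0],c[1],.062))
to(.548,.1425,.122,.09);
"
```

```text
0.0797988256947751 [-1.04852576  0.16900827 -0.40712411]
0.83 [182.9 204.9  91.1  72.9] [0.543 0.141 0.05 ]
0.82 [438.4 185.9  85.   74.1] [ 0.577 -0.066  0.05 ]
0.74 [318.6 212.7  69.3  72. ] [0.547 0.029 0.05 ]
[318.5 213.5  35.4] [0.54897729 0.02914855 0.062     ]
[176.5 201.5  38. ] [0.54897339 0.1409818  0.062     ]
[444.5 186.5  35.8] [ 0.57904156 -0.0662685   0.062     ]
at 20.9 [0.5475 0.0298 0.1201] 0.0876 -> move [ 0.0414 -0.449  -0.0073] -0.0015
```

Emit:
apply_moves(commands=[[[0.85,0.02,-0.2,0,0],[0.85,0.041,-0.4,0,0],[0.85,0.041,-0.446,0,0],[0.85,0.041,-0.446,0,0],[0.85,0.041,-0.446,0.1,0],[0.85,0.041,-0.446,0.2,0],[0.85,0.041,-0.446,0.3,0],[0.85,0.041,-0.446,0.385,0],[0.85,0.041,-0.446,0.385,0],[0.85,0.041,-0.446,0.385,0]]])

```text
time_s: 21.9
tcp_pos: [0.5491, 0.1404, 0.0256]
tool_rot: [0.999, 0.043, -0.0, 0.0]
ft_force: [0.8, -0.6, 0.5]
opening: 0.0798
finger_force: 0.0
```

Emit:
apply_moves(commands=[[[0,0,0,0,0],[0,0,0,0,0],[0,0,0,0,0],[0,0,0,0,0],[0,0,0,0,0]]])

```text
time_s: 22.4
tcp_pos: [0.55, 0.142, 0.0268]
tool_rot: [0.999, 0.044, 0.001, -0.0]
ft_force: [-0.8, 1.8, 6.7]
opening: 0.0555
finger_force: 30.0
```

Emit:
apply_moves(commands=[[[0,0,0,-0.06,0],[0,0,0,-0.14,0],[0,0,0,-0.22,0],[0,0,0,-0.28,0],[0,0,0,-0.32,0],[0,0,0,-0.32,0],[0,0,0,-0.32,0],[0,0,0,-0.32,0],[0,0,0,-0.32,0]]])

```text
time_s: 23.3
tcp_pos: [0.5485, 0.1415, 0.1046]
tool_rot: [0.999, 0.044, -0.001, 0.0]
ft_force: [-1.0, 0.6, -1.3]
opening: 0.0556
finger_force: 30.0
```

```bash
python3 -c "
from h import *
heft()"
```

```text
heft [ -1.17627871 -36.18187947   0.10549557] [4.62233015e-01 3.08592925e-02 3.01838041e-04] [0.54918908 0.14158161 0.10573099] 0.05578084331628008 29.999403641559184 24.0
```

Left tin: about 1.2 N. The right tin is the heaviest, so I'll put this one down and go back to it.

Emit:
apply_moves(commands=[[[0,0,0,0.1,0],[0,0,0,0.2,0],[0,0,0,0.26,0],[0,0,0,0.29,0],[0,0,0,0.305,0],[0,0,0,0.315,0],[0,0,0,0.315,0],[0,0,0,0.315,0],[0.85,0,0,0.315,0],[0.85,0,0,0.315,0]]])

```text
time_s: 25.0
tcp_pos: [0.5498, 0.1416, 0.0277]
tool_rot: [0.999, 0.044, 0.001, -0.0]
ft_force: [0.8, -0.4, 0.2]
opening: 0.0682
finger_force: 0.0
```

Emit:
apply_moves(commands=[[[0.85,0,0,0,0],[0.85,0,0,0,0],[0.85,0,0,-0.1,0],[0.85,0,0,-0.25,0],[0.85,0,0,-0.38,0],[0.85,0,0,-0.38,0],[0.85,0,0,-0.38,0],[0.85,0,0,-0.38,0]]])

```text
time_s: 25.8
tcp_pos: [0.548, 0.1415, 0.1203]
tool_rot: [0.999, 0.044, -0.001, -0.0]
ft_force: [-0.3, 1.2, 0.8]
opening: 0.0796
finger_force: 0.0
```

```bash
python3 -c "
from h import *
to(.5815,-.067,.12,.09)
"
```

```text
at 25.8 [0.548  0.1415 0.1203] 0.0876 -> move [0.0606 0.8426 0.0009] -0.0015
```

Emit:
apply_moves(commands=[[[0.85,0.01,0.2,0,0],[0.85,0.03,0.4,0,0],[0.85,0.045,0.6,0,0],[0.85,0.06,0.8,0,0],[0.85,0.06,0.843,0,0],[0.85,0.06,0.843,0,0],[0.85,0.06,0.843,0.1,0],[0.85,0.06,0.843,0.2,0],[0.85,0.06,0.843,0.3,0],[0.85,0.06,0.843,0.38,0]]])

```text
time_s: 26.8
tcp_pos: [0.5809, -0.0643, 0.0244]
tool_rot: [0.999, 0.045, -0.002, -0.001]
ft_force: [0.5, -0.4, 0.6]
opening: 0.0798
finger_force: 0.0
```

Emit:
apply_moves(commands=[[[0.85,0,0,0,0],[0.85,0,0,0,0],[0,0,0,0,0],[0,0,0,0,0],[0,0,0,0,0],[0,0,0,0,0],[0,0,0,0,0]]])

```text
time_s: 27.5
tcp_pos: [0.5832, -0.0673, 0.0279]
tool_rot: [0.999, 0.044, 0.001, 0.0]
ft_force: [0.2, 0.2, 4.4]
opening: 0.0555
finger_force: 30.0
```

Emit:
apply_moves(commands=[[[0,0,0,-0.06,0],[0,0,0,-0.16,0],[0,0,0,-0.28,0],[0,0,0,-0.4,0],[0,0,0,-0.52,0],[0,0,0,-0.62,0],[0,0,0,-0.68,0],[0,0,0,-0.7,0],[0,0,0,-0.7,0],[0,0,0,-0.7,0]]])

```text
time_s: 28.5
tcp_pos: [0.5815, -0.0668, 0.2001]
tool_rot: [0.999, 0.044, -0.001, -0.001]
ft_force: [0.1, 0.4, -3.4]
opening: 0.055
finger_force: 30.0
```

Emit:
apply_moves(commands=[[[0,0,0,0,0],[0,0,0,0,0],[0,0,0,0,0],[0,0,0,0,0],[0,0,0,0,0]]])

```text
time_s: 29.0
tcp_pos: [0.5826, -0.0671, 0.2019]
tool_rot: [0.999, 0.044, -0.0, -0.0]
ft_force: [0.8, -0.2, -4.1]
opening: 0.0552
finger_force: 30.0
```

```bash
python3 -c "
from h import *
heft(8)
cv2.imwrite('pics/s9.png',arm.camera('scene'))
for n in ('top','scene'):
    arm.camera(n)
    for k in('jar','spool','ring_cone','tin_a'):print(n,k,[np.round(r['rect'],1) for r in arm.regions_of(n,k)[:3]])
"
```

```text
heft [ -3.81062686 -37.64257818   0.20199193] [4.01897626e-01 2.12055451e-02 2.78254298e-05] [ 0.58256471 -0.06703996  0.20198927] 0.055417018324542225 29.99901454662904 29.4
top jar [array([182.9, 192.6,  26. ,  24.1])]
top spool [array([450.9, 173.6,  26.5,  30.6])]
top ring_cone [array([447.1, 228.8,  22.5,  16.3])]
top tin_a [array([277.6, 200. ,  16.6,  16.6]), array([309.2, 197.4,   6.1,  15.1]), array([447.5, 231.1,  19.6,  17.2])]
scene jar [array([429. , 149.4,  25.6,  30.1])]
scene spool [array([198.4, 323.6,  30.8,  36.7])]
scene ring_cone [array([169.4, 268.2,  19. ,  26.5])]
scene tin_a [array([320.5, 207.5,  19.8,  25.4]), array([304.7, 191.8,  16.6,  28.4])]
```

View pics/s9.png

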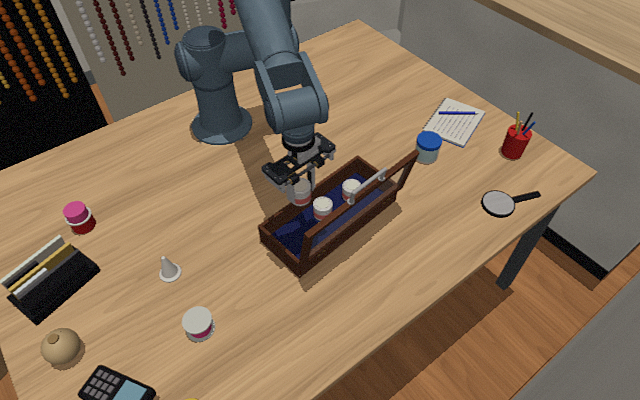

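The heaviest tin is held upright near (303,192) with its underside about 0.186 m up. The other two stand in the case, the cover is open and the bystanders have not moved.

```bash
python3 -c "
from h import *
print(arm.job_done())"
```

```text
the job is handed in; nothing more can be done
None
```

I handed the job in at about 29 s, verdict not shown: the cover is open on its stop, and the right-hand tin, heaviest at about 3.8 N (middle 1.6 N, left 1.2 N), is held upright about 0.186 m above the counter with the other two standing in the case.

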